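# Torque the lid bolt of the leaning filter housing until the wrench clicks

## Robot

A 6-joint arm with a two-finger parallel gripper is mounted at the origin on a cart in front of the work surface, level with it; the furniture and walls round the work are solid. World frame = base frame: x ahead of the robot, y to its left, z up, the work surface at z = 0. Lengths are in m, angles in rad, forces in N, time in s.
With the tool pointing down it reaches from about 0.35 to 0.775 m from the base axis. Payload 5.5 kg.
Tool frame: the origin (TCP) lies midway between the tips of the shut fingers; the grasp point (between the pads) lies 19 mm behind it; z points along the fingers, y is the line along which they close (so a half turn about z gives the same grasp; the last joint's range is limited). The gripper opens to 85 mm and grips with 20 to 120 N. Pads are 22 mm wide; open, the fingers measure 114 mm over their backs; the gripper's body (76 mm by 85 mm) begins 54 mm behind the grasp point. The pads swing forward as they close: fully open they stand 13 mm farther back than shut.
Start: joints at [-1.461, 0.313, 0.046, 1.304, 0, 1.431], TCP at [0.142, -0.557, 0.231] pointing down, gripper open.
Joint ranges: [-2.76, 2.76], [-0.86, 1.69], [-1.03, 1.26], [-2.2, 2.34], [-1.47, 1.5], [-3.14, 3.14]. Speed limits (rad/s): [2.57, 2.57, 3.14, 3.14, 3.14, 3.14].

## Interface

Orientations are given as [roll, pitch, yaw] about the fixed x, y, z axes, in that order (R = Rz(yaw) Ry(pitch) Rx(roll)).
In Python, from cell import r, snapshot, camera_params, masks_of gives the robot as it stands.
- The arm moves only by the tool arm_command, never from a script. Its argument "steps" is a list of rows, each an object with "gripper": the opening, from -1 (shut) to 1 (fully open), so that 0 is half open; "xyz": the shift along the world's x, y, z in m, a list of three; "dr": the turn, a rotation vector about the world's x, y, z in rad, a list of three. A call has 1 to 10 rows; each row shifts and turns the commanded pose from where the row before left it; what a row does not reach is not made up. A row lasts 1/10 s, in which the tool goes at most 50 mm and 8.59 degrees, less where a joint would pass 70% of its speed; a pose out of reach is approached as far as the arm can. A call with a gripper value outside its range is refused whole. The fingers move at their own pace and stop on an object; "force" is the grip in N (left out, the last holds). Time passes only in rows, so rows that do not move let the fingers close. It gives the time, the measured TCP pose, the force, the opening and the grip force at its end, in the units of the state.
- r.observe(): the state, without advancing time (a new reading comes with each control period).
- snapshot(name): name is "scene" or "side" or "wrist"; returns the picture (420x560x3 uint8, red, green, blue); there is no depth.
- camera_params(name): a dict with "fx", "fy", "cx", "cy" (pixels), "rvec" (rotation vector, rad) and "tvec" (3), from world to camera coordinates, as OpenCV has them. Camera axes: x right, y down, z forward; pixel columns grow to the right and rows downward; lengths in m; the calibration is good to about 2 mm. A picture is of the moment at which its call begins: read the wrist's pose just before it. camera_params takes no time and is no camera call; for the wrist camera it gives the pose at the moment of the call.
- r.finish_job(): hands the job in; it is judged then, once.
Trained networks look in the newest picture that a camera, given by its name, has taken for a name from the list of things; names that differ only in an ending like _2 or _b are one class to them, and where a whole thing is asked for, a point or a joint stands for the part that bears it (a point fixed in the world has none). Each returns a list of dicts, best first, with "confidence" (0 to 1); they miss things now and then, are a little off and sometimes report something else, mostly with a low value. They report only what shows in the picture. A call takes as long as a camera call.
- masks_of(label, camera): "region" (420x560 bool, what is visible of it) and "box" ([left, top, width, height] in pixels, round what is visible of it).
The state is a dict: "time_s": time; "joint_positions": joint angles; "dq": joint speeds; "joint_torque": joint torques, N m; "tool_pos": TCP position; "tcp_rot": TCP orientation; "contact_force": force on the tool from outside, world axes, zero at the start; "wrist_torque": the same for the moment, N m; "width": finger opening in m; "grasp_force": force on a finger pad.
Only numpy, scipy, OpenCV 4.12 (cv2) and the standard library are available. Lean on these libraries where they do the work, as an engineer would, in place of code of your own. Each camera call takes 0.05 s, during which the arm holds its last target. There are 200 camera calls.

## Task

The lid bolt of the small wine filter on the table is only hand-tight and the click wrench is still sitting on it. Tighten the bolt clockwise by the wrench's black grip until you feel the wrench click (the handle gives way and kinks at its knuckle), then stop at once, so that the brass collar with the red mark under the wrench does not turn with it, and let go. Do not knock the glasses, the red candle glass or the tasting cup standing round the filter.

Things in the scene. Friction and masses are not known exactly. Their poses are not given: they have to be found in the camera images.
- filter_housing: fixed steel filter pot (180 mm wide, lid 110 to 210 mm high) on a grey foot 200 x 190 mm; origin under the foot, y to the robot's left. The lid faces up and 30 degrees towards -x, the bolt square on it. A 48 mm header pipe along y (260 mm long, 380 mm high, 70 mm to -x of the origin) with a stub to -x (to -172 mm, at y 0) bars the wrench to a hand pointing straight down; along the bolt axis it is free.
- wrench_head: steel wrench head, 41 mm round, locked on the bolt and turning with it. Origin on the bolt axis, 50 mm out from the lid; z = bolt axis, out of the lid (up, leaning 30 degrees to the robot); x = along the straight handle. Tightening (clockwise from outside) is a negative turn about this z. The bolt turns under light friction (2 to 5 N at the grip) for 0.8 to 1.2 rad, then seats, each run elsewhere.
- wrench_handle: wrench handle; origin at the knuckle 34 mm from the bolt axis, x to the free end, z parallel to the bolt axis. It stays straight until the bolt has seated and 12 to 15 N press across the grip; then it kinks clockwise at the knuckle while the resistance falls to nil at 0.20 rad, hard stop at 0.25 rad. A loose hold lets the drop be felt; a tight pinch can mask it. It may spring back when let go; fine.
- wrench_grip (a point): middle of the black grip, 130 mm from the bolt axis; the grip is a bar 24 x 24 mm in section, 80 mm long along the handle
- grip_end (a point): free end of the wrench handle, 184 mm from the bolt axis (150 mm from the knuckle)
- head_knuckle (a point): knuckle on the wrench head, on the handle's line, 34 mm from the bolt axis; turns with the bolt
- collar_mark (a point): red mark on the rim of the 72 mm brass collar under the wrench head, 34 mm from the bolt axis. The collar stays put while the bolt is tightened properly; it starts to turn at about 22 N on the grip, when the kinked handle is pushed on against its stop: the bolt is then overtightened.
- candle_glass: red candle glass, 68 mm wide, 70 mm high, standing to the right of the filter; origin at the underside's centre
- wine_glass: tasting glass with some red wine in it, 65 mm wide, 155 mm high; origin at the foot's centre
- empty_glass: empty tasting glass, 65 mm wide, 155 mm high, to the right of the candle glass; origin at the foot's centre
- tasting_cup: shallow silver tasting cup with a thumb ring, 82 x 103 x 28 mm; origin at the underside's centre

How it is judged:
By the outcome, as a careful person would: the job done as asked, in the order asked, and still so for the second after the job is handed in, with the robot touching nothing.
It also fails if it takes over 48 s, if anything falls off the work surface, if the arm or the gripper's body presses on something with over 40 N, if the wrist force passes 120 N, or if a joint passes its speed limit or range.

## Working session

There is one attempt and no reset: what is moved stays moved. The work goes in short steps, Python scripts to look and compute and a tool call to move; the robot and the scene stay as the last step left them, time stands still between calls to the robot, and variables do not carry over. Pictures are saved under pics/ and viewed, at most 10 in all, crops included, and the job is handed in when it is done.

Besides the shell and the picture viewer there is one more tool, called after "Call:" as a command line: name --argument value ..., lists and objects as JSON in quotes. arm_command: Moves the arm, as the interface text tells. Its arguments: {"type":"object","properties":{"steps":{"type":"array","items":{"type":"object","properties":{"gripper":{"type":"number"},"xyz":{"type":"array","items":{"type":"number"}},"dr":{"type":"array","items":{"type":"number"}}}}},"force":{"type":"number"}},"required":["steps"]}

```bash
ls; mkdir -p pics; python3 - <<'E'
from cell import r,snapshot,camera_params,masks_of
import cv2,numpy as np
print(r.observe())
for c in ["scene","side"]:
    im=snapshot(c); cv2.imwrite(f"pics/{c}0.png",cv2.resize(im[:,:,::-1],(800,600)))
    p=camera_params(c); print(c,p)
    for l in ["filter_housing","wrench_head","wrench_handle","wrench_grip","collar_mark","candle_glass","wine_glass","empty_glass","tasting_cup"]:
        m=masks_of(l,c)
        for d in m[:2]:
            ys,xs=np.nonzero(d["region"]); print(l,round(d["confidence"],2),d["box"],xs.mean().round(1) if len(xs) else None,ys.mean().round(1) if len(ys) else None)
E
```

```text
pics
{'time_s': 0.0, 'joint_positions': array([-1.46061390e+00,  3.13993666e-01,  4.49579946e-02,  1.30357053e+00,
       -2.18438504e-05,  1.43119923e+00]), 'dq': array([-0.00135303,  0.00064626,  0.00029478,  0.00042502,  0.00042692,
        0.00076369]), 'joint_torque': array([-2.41104724e-03, -4.80622780e+01,  2.98534906e+01,  1.94676616e-02,
       -4.97706640e-05, -2.61539931e-06]), 'tool_pos': array([ 0.14206375, -0.55664834,  0.2304041 ]), 'tcp_rot': array([-3.13979735e+00, -2.30201599e-04,  2.49779339e-01]), 'contact_force': array([ 0.19443741, -0.65849337,  0.74534207]), 'wrist_torque': array([ 0.02633979, -0.0237175 ,  0.01020787]), 'grasp_force': 0.0, 'width': 0.08524122658993372}
scene {'fx': 430.0870663622896, 'fy': 430.0870663622896, 'cx': 278.33811482069734, 'cy': 206.914596064365, 'rvec': array([ 2.12442098, -0.01891472,  0.00651459]), 'tvec': array([-0.51807327,  0.00804429,  1.31847661])}
filter_housing 0.85 [249.1, 57.2, 105.2, 162.6] 311.2 148.1
filter_housing 0.45 [245.5, 147.3, 41.3, 31.0] 266.4 162.8
wrench_head 0.74 [249.1, 132.6, 60.9, 45.4] 280.5 154.6
wren
[... 529 characters left out ...]
0331685,  0.28315432]), 'tvec': array([-0.55097411,  0.13654097,  0.89346789])}
filter_housing 0.75 [220.9, 72.5, 100.9, 159.5] 277.1 163.5
wrench_head 0.66 [216.4, 146.1, 58.3, 54.4] 247.8 172.8
wrench_handle 0.92 [217.5, 166.6, 39.6, 33.3] 234.5 183.6
wrench_grip 0.61 [219.1, 162.3, 41.4, 38.4] 235.7 182.8
collar_mark 0.68 [216.9, 147.3, 68.4, 53.6] 253.7 171.4
collar_mark 0.53 [216.9, 165.0, 41.6, 35.7] 235.2 182.9
candle_glass 0.72 [269.4, 242.7, 15.0, 36.9] 280.3 259.9
wine_glass 0.89 [208.5, 206.5, 32.9, 78.4] 222.0 244.9
wine_glass 0.46 [216.4, 167.2, 41.0, 34.0] 235.2 183.2
empty_glass 0.56 [246.7, 226.0, 32.4, 82.1] 262.5 265.8
tasting_cup 0.79 [274.5, 230.8, 29.8, 18.6] 289.8 238.4
```

```bash
python3 - <<'E'
import cv2
a=cv2.imread("pics/scene0.png");b=cv2.imread("pics/side0.png")
# upscaled 800/560
s=800/560
def crop(im,x0,y0,w,h): 
    return cv2.resize(im[int(y0*s):int((y0+h)*s),int(x0*s):int((x0+w)*s)],(400,580),interpolation=cv2.INTER_CUBIC)
cv2.imwrite("pics/both.png",cv2.hconcat([crop(a,190,50,170,246),crop(b,190,60,170,246)]))
E
```

```text
(no output)
```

View pics/both.png

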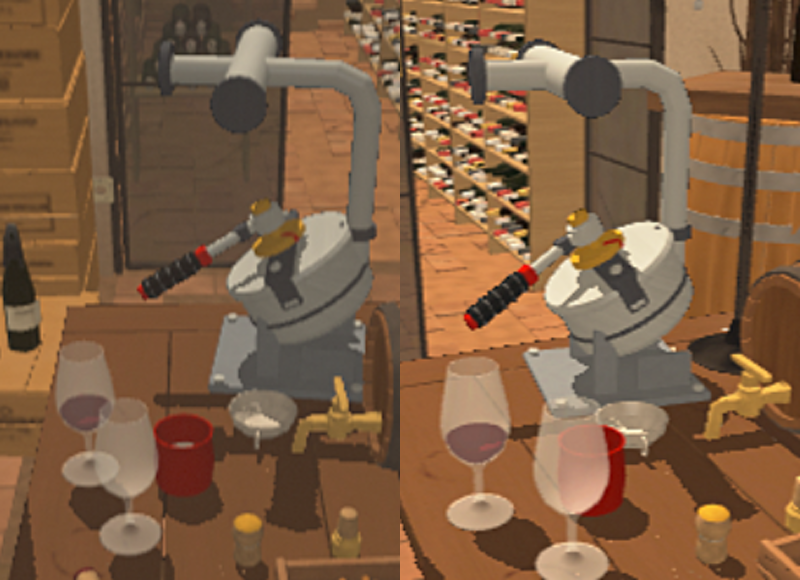

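View pics/scene0.png

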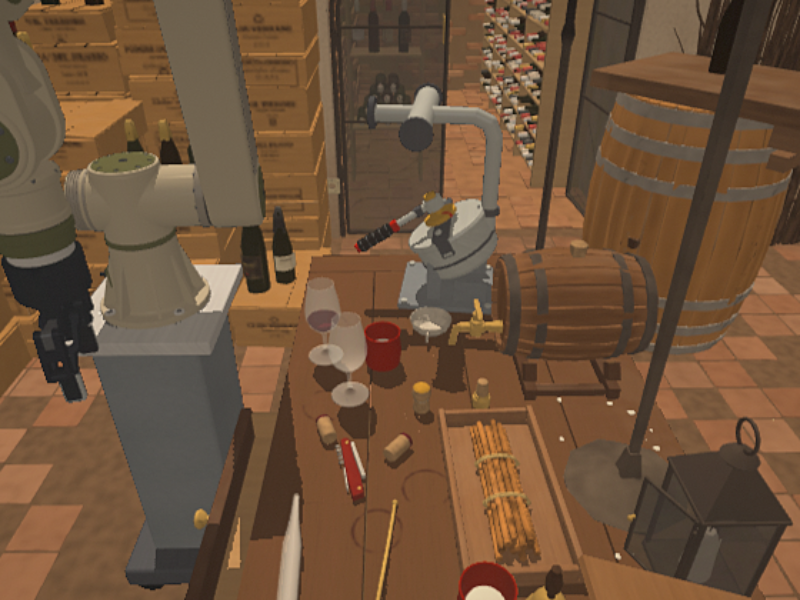

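```bash
cat > h.py <<'E'
import numpy as np,cv2
from cell import r,snapshot,camera_params,masks_of
def P(c):
    p=camera_params(c);R=cv2.Rodrigues(p["rvec"])[0];K=np.array([[p["fx"],0,p["cx"]],[0,p["fy"],p["cy"]],[0,0,1]])
    return K@np.c_[R,p["tvec"]]
def tri(a,b,ca="scene",cb="side"):
    X=cv2.triangulatePoints(P(ca),P(cb),np.array(a,float).reshape(2,1),np.array(b,float).reshape(2,1))
    return (X[:3]/X[3]).ravel()
def proj(X,c):
    x=P(c)@np.append(X,1);return x[:2]/x[2]
def plane(px,c,z=0):
    M=P(c);H=np.c_[M[:,:2],M[:,2]*z+M[:,3]];x=np.linalg.solve(H,[*px,1]);return x[:2]/x[2]
E
python3 - <<'E'
from h import *
np.set_printoptions(precision=3,suppress=True)
pts=dict(pipe_end=((291.1,93.7),(272,96.5)),stub=((260.5,78.8),(222.7,91.4)),headtop=((301.8,137.8),(265.6,151.2)),gripend=((250.8,173.8),(220.6,196.5)),ring=((276.7,157.7),(244.4,175.3)),gripmask=((268,162.3),(235,183.2)))
for k,(a,b) in pts.items():
    X=tri(a,b);print(k,X,proj(X,"scene")-a,proj(X,"side")-b)
s=lambda x,y:(190+x/2.353,50+y/2.358)
t=lambda x,y:(190+(x-400)/2.353,60+y/2.358)
for n,a,b in [("wine",(90,468),(480,510)),("empty",(130,534),(571,561)),("candle",(185,478),(592,500)),("cup",(262,425),(632,440)),("footL-near",(210,390),(548,413))]:
    print(n,plane(s(*a),"scene"),plane(t(*b),"side"))
for n in ("scene","side"):
    print(n,-cv2.Rodrigues(camera_params(n)["rvec"])[0].T@camera_params(n)["tvec"])
E
```

```text
pipe_end [ 0.55  -0.079  0.378] [0.097 0.2  ] [-0.151 -0.258]
stub [0.471 0.059 0.379] [-0.023 -0.042] [0.034 0.055]
headtop [0.587 0.048 0.212] [-0.274 -0.673] [0.467 0.84 ]
gripend [0.437 0.007 0.114] [0.07  0.197] [-0.135 -0.262]
ring [0.514 0.027 0.157] [-0.07  -0.186] [0.128 0.24 ]
gripmask [0.489 0.038 0.136] [0.105 0.288] [-0.194 -0.374]
wine [ 0.381 -0.204] [ 0.38  -0.202]
empty [ 0.432 -0.318] [ 0.431 -0.313]
candle [ 0.489 -0.225] [ 0.487 -0.228]
cup [ 0.581 -0.123] [ 0.578 -0.131]
footL-near [ 0.52  -0.044] [ 0.514 -0.032]
scene [ 0.502 -1.126  0.699]
side [ 0.186 -0.926  0.478]
```

```bash
cat >> h.py <<'E'
from scipy.spatial.transform import Rotation as Ro
PSI=np.radians(-8);H0=np.array([.594,.048,.201])
def frame(th,psi=None):
    c,s=np.cos(PSI if psi is None else psi),np.sin(PSI if psi is None else psi)
    Rz=np.array([[c,-s,0],[s,c,0],[0,0,1]]);q=np.radians(30)
    a=Rz@[-np.sin(q),0,np.cos(q)];e1=Rz@[-np.cos(q),0,-np.sin(q)]
    x=Ro.from_rotvec(a*th).apply(e1);return a,x
def Rt(th):
    a,x=frame(th);return Ro.from_matrix(np.c_[x,np.cross(-a,x),-a])
def rel(Rtgt,s=None):
    s=s or r.observe();return (Rtgt*Ro.from_euler("xyz",s["tcp_rot"]).inv()).as_rotvec()
E
python3 - <<'E'
from h import *
np.set_printoptions(precision=3,suppress=True)
th=.35
a,x=frame(th);g=H0+.13*x
print("grip",g,"standoff",g+.14*a,"a",a,"x",x)
R0=Ro.from_euler("xyz",r.observe()["tcp_rot"])
Rm=Ro.from_rotvec([0,0,1.5])*R0
v=(Rt(th)*Rm.inv()).as_rotvec();print(v,np.linalg.norm(v))
E
```

```text
grip [0.483 0.019 0.14 ] standoff [0.414 0.028 0.261] a [-0.495  0.07   0.866] x [-0.853 -0.226 -0.47 ]
[-0.471 -0.343  1.562] 1.6671315416868913
```

Call:
arm_command --steps '[{"xyz": [0.021, 0.02, 0.006], "dr": [0, 0, 0.148], "gripper": 1}, {"xyz": [0.021, 0.02, 0.006], "dr": [0, 0, 0.148], "gripper": 1}, {"xyz": [0.021, 0.02, 0.006], "dr": [0, 0, 0.148], "gripper": 1}, {"xyz": [0.021, 0.02, 0.006], "dr": [0, 0, 0.148], "gripper": 1}, {"xyz": [0.021, 0.02, 0.006], "dr": [0, 0, 0.148], "gripper": 1}, {"xyz": [0.021, 0.02, 0.006], "dr": [0, 0, 0.148], "gripper": 1}, {"xyz": [0.021, 0.02, 0.006], "dr": [0, 0, 0.148], "gripper": 1}, {"xyz": [0.021, 0.02, 0.006], "dr": [0, 0, 0.148], "gripper": 1}, {"xyz": [0.021, 0.02, 0.006], "dr": [0, 0, 0.148], "gripper": 1}, {"xyz": [0.021, 0.02, 0.006], "dr": [0, 0, 0.148], "gripper": 1}]'

```text
time_s: 2.0
tool_pos: [0.3529, -0.3563, 0.2917]
tcp_rot: [3.141, 0.0, 1.736]
contact_force: [0.5, 0.2, -0.5]
width: 0.0853
grasp_force: 0.0
```

```bash
python3 - <<'E'
from h import *
np.set_printoptions(precision=3,suppress=True)
s=r.observe();print(s["joint_positions"],s["tool_pos"],s["contact_force"])
v=rel(Rt(.35),s);print(v,np.linalg.norm(v),np.array([.4,.028,.28])-s["tool_pos"])
E
```

```text
[-0.95   0.158 -0.007  1.404  0.     0.455] [ 0.353 -0.356  0.292] [ 0.51   0.227 -0.479]
[-0.474 -0.34   1.576] 1.6801523551612076 [ 0.047  0.384 -0.012]
```

Call:
arm_command --steps '[{"xyz": [0.004, 0.032, -0.001], "dr": [-0.0395, -0.0283, 0.1313], "gripper": 1}, {"xyz": [0.004, 0.032, -0.001], "dr": [-0.0395, -0.0283, 0.1313], "gripper": 1}, {"xyz": [0.004, 0.032, -0.001], "dr": [-0.0395, -0.0283, 0.1313], "gripper": 1}, {"xyz": [0.004, 0.032, -0.001], "dr": [-0.0395, -0.0283, 0.1313], "gripper": 1}, {"xyz": [0.004, 0.032, -0.001], "dr": [-0.0395, -0.0283, 0.1313], "gripper": 1}, {"xyz": [0.004, 0.032, -0.001], "dr": [-0.0395, -0.0283, 0.1313], "gripper": 1}, {"xyz": [0.004, 0.032, -0.001], "dr": [-0.0395, -0.0283, 0.1313], "gripper": 1}, {"xyz": [0.004, 0.032, -0.001], "dr": [-0.0395, -0.0283, 0.1313], "gripper": 1}, {"xyz": [0.004, 0.032, -0.001], "dr": [-0.0395, -0.0283, 0.1313], "gripper": 1}, {"xyz": [0.004, 0.032, -0.001], "dr": [-0.0395, -0.0283, 0.1313], "gripper": 1}]'

```text
time_s: 3.0
tool_pos: [0.3918, -0.0358, 0.2816]
tcp_rot: [-3.041, 0.443, 3.095]
contact_force: [0.8, 0.6, 0.1]
width: 0.0858
grasp_force: 0.0
```

Call:
arm_command --steps '[{"xyz": [0.004, 0.032, -0.001], "dr": [-0.0395, -0.0283, 0.1313], "gripper": 1}, {"xyz": [0.004, 0.032, -0.001], "dr": [-0.0395, -0.0283, 0.1313], "gripper": 1}, {"xyz": [0, 0, 0], "dr": [0, 0, 0], "gripper": 1}]'

```text
time_s: 3.3
tool_pos: [0.3989, 0.0297, 0.2788]
tcp_rot: [-2.949, 0.49, -2.881]
contact_force: [-0.3, 0.5, -0.7]
width: 0.0851
grasp_force: 0.0
```

```bash
python3 - <<'E'
from h import *
np.set_printoptions(precision=3,suppress=True)
s=r.observe();print(s["joint_positions"],s["tool_pos"],s["contact_force"])
v=rel(Rt(.35),s);print(v)
im=snapshot("wrist");cv2.imwrite("pics/w1.png",cv2.resize(im[:,:,::-1],(800,600)))
for l in ["wrench_head","wrench_handle","wrench_grip","collar_mark"]:
    for d in masks_of(l,"wrist")[:2]:
        ys,xs=np.nonzero(d["region"]);print(l,round(d["confidence"],2),d["box"],xs.mean(),ys.mean())
x=frame(.35)[1]
for k in (.034,.09,.13,.17,.184,0):print(k,proj(H0+k*x,"wrist"))
E
```

```text
[-0.123 -0.481 -0.694  0.834 -0.005 -0.336] [0.399 0.03  0.279] [-0.336  0.538 -0.698]
[-0.002  0.    -0.002]
wrench_head 0.81 [248.2, 141.1, 40.8, 191.8] 271.03529158596945 237.2259522272434
wrench_head 0.73 [53.9, 67.6, 84.3, 68.3] 94.45029821073558 99.13021868787277
wrench_grip 0.74 [261.2, 140.0, 28.4, 139.7] 272.8885157824043 200.40799194089993
collar_mark 0.79 [238.7, 137.5, 57.4, 195.1] 270.3987309209398 248.17801406276797
0.034 [281.023 283.659]
0.09 [280.812 234.759]
0.13 [280.65  197.055]
0.17 [280.476 156.77 ]
0.184 [280.412 142.01 ]
0 [281.143 311.352]
```

View pics/w1.png

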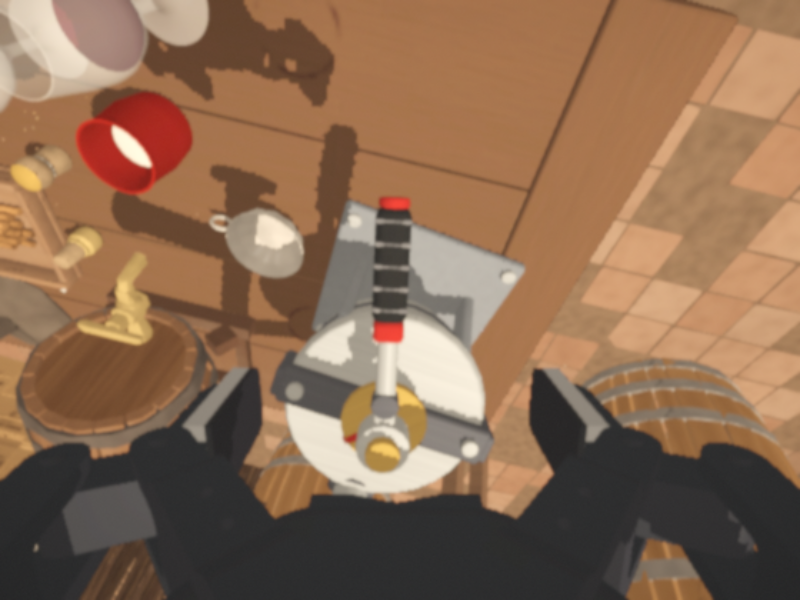

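```bash
cat > fit.py <<'E'
from h import *
from scipy.optimize import least_squares
np.set_printoptions(precision=4,suppress=True)
obs=[("end","scene",250.8,173.8,1),("end","side",220.6,196.5,1),("end","wrist",276.5,139.5,1),
("ring","scene",276.7,157.7,1),("ring","side",244.4,175.3,1),("ring","wrist",271.8,233,1),
("kn","wrist",269.5,284.5,2),("tip","wrist",268,318,2),("tip","scene",301.3,138.3,1.5),("tip","side",265.2,151.5,1.5),
("pe","scene",291.1,93.7,1.5),("pe","side",272,96.5,1.5),("st","scene",260.5,78.8,1.5),("st","side",222.7,91.4,1.5)]
def res(p):
    H=p[:3];psi,th,kr,ht,ox,oy=p[3:];a,x=frame(th,psi);c,s=np.cos(psi),np.sin(psi)
    O=np.array([ox,oy]);L=lambda u,v:np.array([ox+c*u-s*v,oy+s*u+c*v,.38])
    pt=dict(end=H+.184*x,ring=H+kr*x,kn=H+.034*x,tip=H+ht*a,pe=L(-.07,-.13),st=L(-.172,0))
    o=[]
    for n,cam,u,v,w in obs: o+=list((proj(pt[n],cam)-[u,v])/w)
    return np.array(o+[(kr-.086)/.004,(ht-.012)/.006])
f=least_squares(res,[*H0,PSI,.35,.086,.012,.639,.038],loss="soft_l1",x_scale=[.01,.01,.01,.1,.1,.01,.01,.01,.01])
p=f.x;print(p,np.degrees(p[3]));print(f.fun[:28].reshape(-1,2))
J=f.jac;print("sd",np.sqrt(np.diag(np.linalg.pinv(J.T@J))))
a,x=frame(p[4],p[3]);g=p[:3]+.13*x;print("grip",g,"a",a,"x",x,"end",p[:3]+.184*x)
E
python3 fit.py
```

```text
[ 0.5932  0.0338  0.2038 -0.1743  0.3241  0.0906  0.014   0.6403  0.0304] -9.985322859847916
[[-1.1144  0.0926]
 [-0.854  -0.5053]
 [-0.1476  0.2044]
 [ 0.2883 -0.1205]
 [ 1.4878 -0.2544]
 [ 0.1706 -0.2079]
 [ 0.0651 -0.9955]
 [ 0.0954 -0.0456]
 [ 0.1497 -0.5388]
 [ 1.5696  0.0891]
 [-0.0893  0.2315]
 [ 0.4197 -0.4543]
 [-0.1449 -0.4395]
 [-0.2018 -0.3617]]
sd [0.0013 0.0013 0.0015 0.0297 0.0273 0.0014 0.0028 0.0027 0.0085]
grip [0.4809 0.0115 0.1422] a [-0.4924  0.0867  0.866 ] x [-0.8637 -0.1713 -0.474 ] end [0.4343 0.0023 0.1166]
```

```bash
sed -i 's/^PSI=.*/PSI=-.1743;H0=np.array([.5932,.0338,.2038])/' h.py; python3 - <<'E'
from h import *
np.set_printoptions(precision=4,suppress=True)
s=r.observe();a,x=frame(.324);g=H0+.13*x
T=g-.017*a;pre=g+.07*a
print(rel(Rt(.324),s),pre-s["tool_pos"],T-pre)
E
```

```text
[ 0.0103 -0.0024 -0.0495] [ 0.046  -0.0084 -0.0768] [ 0.0428 -0.0075 -0.0753]
```

Call:
arm_command --steps '[{"xyz": [0.006, -0.004, -0.01], "dr": [0.005, -0.001, -0.025], "gripper": 1}, {"xyz": [0.01, -0.004, -0.0168], "dr": [0.005, -0.001, -0.025], "gripper": 1}, {"xyz": [0.015, 0, -0.025], "gripper": 1}, {"xyz": [0.015, 0, -0.025], "gripper": 1}, {"xyz": [0, 0, 0], "gripper": 1}, {"xyz": [0, 0, 0], "gripper": 1}]'

```text
schema error: expected keys gripper, xyz, dr
```

```bash
python3 - <<'E'
from h import *
np.set_printoptions(precision=4,suppress=True)
s=r.observe();a,x=frame(.324);g=H0+.13*x
T=g-.017*a;print(s["tool_pos"],s["contact_force"],rel(Rt(.324),s),T-s["tool_pos"])
im=snapshot("wrist");cv2.imwrite("pics/w2.png",im[:,:,::-1])
for k in (.034,.09,.13,.17,.184,0):print(k,proj(H0+k*x,"wrist"))
E
```

```text
[0.4004 0.026  0.2796] [ 0.2858 -0.042   0.9213] [ 0.0103 -0.0024 -0.0495] [ 0.0889 -0.0159 -0.1522]
0.034 [269.7746 282.614 ]
0.09 [272.0928 233.4149]
0.13 [273.8839 195.402 ]
0.17 [275.8012 154.7103]
0.184 [276.5045 139.7823]
0 [268.4642 310.4253]
```

View pics/w2.png

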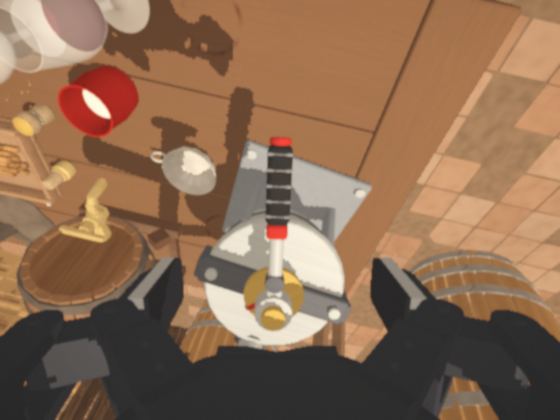

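```bash
sed -i 's/"wrist",276.5,139.5/"wrist",280.8,139.5/;s/"wrist",271.8,233/"wrist",277,232.5/;s/"wrist",269.5,284.5/"wrist",274.7,284/;s/"wrist",268,318/"wrist",274,317/' fit.py; python3 fit.py
```

```text
[ 0.5931  0.0397  0.2015 -0.1746  0.3359  0.0907  0.0137  0.6403  0.0304] -10.002273857256593
[[-0.985   0.0755]
 [-1.1582 -0.3123]
 [-0.1242  0.2771]
 [ 0.2498 -0.1619]
 [ 0.8946 -0.0038]
 [ 0.0467 -0.0964]
 [ 0.2008 -0.9753]
 [ 0.0579  0.0725]
 [ 0.0658 -0.5222]
 [ 1.0491  0.3521]
 [-0.0951  0.233 ]
 [ 0.4158 -0.4535]
 [-0.1397 -0.4399]
 [-0.197  -0.3621]]
sd [0.0013 0.0013 0.0015 0.0297 0.0273 0.0013 0.0028 0.0027 0.0085]
grip [0.481  0.0159 0.1402] a [-0.4924  0.0868  0.866 ] x [-0.8625 -0.1826 -0.4721] end [0.4344 0.0061 0.1147]
```

```bash
sed -i 's/^PSI=.*/PSI=-.1746;H0=np.array([.5931,.0397,.2015])/' h.py; python3 - <<'E'
from h import *
np.set_printoptions(precision=4,suppress=True)
s=r.observe();a,x=frame(.336);g=H0+.13*x
T=g-.017*a;pre=g+.07*a
print(rel(Rt(.336),s),pre-s["tool_pos"],T-pre)
E
```

```text
[ 0.0044 -0.0015 -0.0391] [ 0.046  -0.0038 -0.0788] [ 0.0428 -0.0076 -0.0753]
```

Call:
arm_command --steps '[{"xyz": [0.006, -0.002, -0.0108], "dr": [0.002, -0.001, -0.02], "gripper": 1}, {"xyz": [0.01, -0.002, -0.018], "dr": [0.002, -0.001, -0.019], "gripper": 1}, {"xyz": [0.015, 0, -0.025], "dr": [0, 0, 0], "gripper": 1}, {"xyz": [0.015, 0, -0.025], "dr": [0, 0, 0], "gripper": 1}, {"xyz": [0, 0, 0], "dr": [0, 0, 0], "gripper": 1}, {"xyz": [0, 0, 0], "dr": [0, 0, 0], "gripper": 1}]'

```text
time_s: 4.2
tool_pos: [0.4458, 0.022, 0.2]
tcp_rot: [-2.954, 0.49, -2.932]
contact_force: [0.2, 0.9, -0.7]
width: 0.0851
grasp_force: 0.0
```

```bash
python3 - <<'E'
from h import *
np.set_printoptions(precision=4,suppress=True)
s=r.observe();a,x=frame(.336);g=H0+.13*x
T=g-.017*a;print(s["tool_pos"],s["contact_force"],rel(Rt(.336),s),T-s["tool_pos"])
im=snapshot("wrist");cv2.imwrite("pics/w3.png",im[:,:,::-1])
for k in (.034,.09,.13,.17,.184,0):print(k,proj(H0+k*x,"wrist"))
E
```

```text
[0.4458 0.022  0.2   ] [ 0.2063  0.8856 -0.6824] [ 0.0001 -0.0019 -0.0007] [ 0.0436 -0.0075 -0.0746]
0.034 [277.0965 336.0623]
0.09 [277.2411 271.7446]
0.13 [277.3559 220.6567]
0.17 [277.482  164.5659]
0.184 [277.529  143.6139]
0 [277.0168 371.5512]
```

View pics/w3.png

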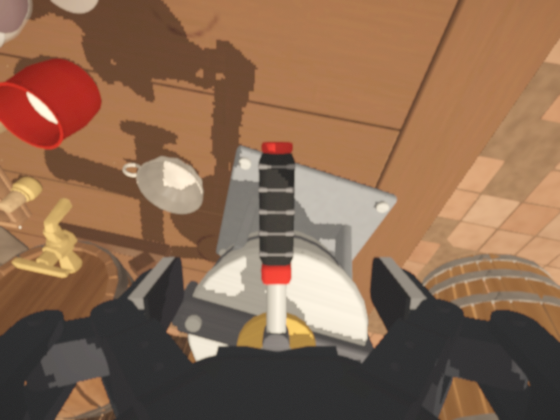

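Call:
arm_command --steps '[{"xyz": [0.0087, -0.0015, -0.0149], "dr": [0, 0, 0], "gripper": 1}, {"xyz": [0.0087, -0.0015, -0.0149], "dr": [0, 0, 0], "gripper": 1}, {"xyz": [0.0087, -0.0015, -0.0149], "dr": [0, 0, 0], "gripper": 1}, {"xyz": [0.0087, -0.0015, -0.0149], "dr": [0, 0, 0], "gripper": 1}, {"xyz": [0.0087, -0.0015, -0.0149], "dr": [0, 0, 0], "gripper": 1}, {"xyz": [0, 0, 0], "dr": [0, 0, 0], "gripper": 0}, {"xyz": [0, 0, 0], "dr": [0, 0, 0], "gripper": -0.25}, {"xyz": [0, 0, 0], "dr": [0, 0, 0], "gripper": -0.25}, {"xyz": [0, 0, 0], "dr": [0, 0, 0], "gripper": -0.25}, {"xyz": [0, 0, 0], "dr": [0, 0, 0], "gripper": -0.25}]'

```text
time_s: 5.25
tool_pos: [0.4899, 0.0153, 0.127]
tcp_rot: [-2.952, 0.493, -2.93]
contact_force: [0.0, -0.2, -0.3]
width: 0.0319
grasp_force: 0.0
```

```bash
python3 - <<'E'
from h import *
np.set_printoptions(precision=4,suppress=True)
s=r.observe();a,x=frame(.336);g=H0+.13*x
T=g-.017*a;print(s["tool_pos"],s["contact_force"],s["width"],s["joint_positions"],rel(Rt(.336),s),T-s["tool_pos"])
# arc plan: TCP at H-.017a+.13x(th)
step=-.05
for i in range(26):
    th=.336+step*i;a,x=frame(th);a,x2=frame(th+step)
    print(i,round(th,3),H0-.017*a+.13*x, .13*(x2-x), step*a)
E
```

```text
[0.4899 0.0153 0.127 ] [ 0.0051 -0.2488 -0.2818] 0.03187102804777488 [-0.1148 -0.1422 -0.8916  0.2965 -0.0288 -0.2868] [ 0.0006  0.002  -0.0027] [-0.0005 -0.0008 -0.0015]
0 0.336 [0.4894 0.0145 0.1254] [-0.0006  0.0064 -0.001 ] [ 0.0246 -0.0043 -0.0433]
1 0.286 [0.4887 0.0209 0.1244] [-0.0003  0.0064 -0.0008] [ 0.0246 -0.0043 -0.0433]
2 0.236 [0.4884 0.0273 0.1236] [-0.0001  0.0065 -0.0007] [ 0.0246 -0.0043 -0.0433]
3 0.186 [0.4883 0.0338 0.1229] [ 0.0002  0.0065 -0.0005] [ 0.0246 -0.0043 -0.0433]
4 0.136 [0.4886 0.0402 0.1224] [ 0.0005  0.0065 -0.0004] [ 0.0246 -0.0043 -0.0433]
5 0.086 [0.4891 0.0467 0.122 ] [ 0.0008  0.0064 -0.0002] [ 0.0246 -0.0043 -0.0433]
6 0.036 [0.4899 0.0532 0.1218] [ 0.0011  0.0064 -0.    ] [ 0.0246 -0.0043 -0.0433]
7 -0.014 [0.4909 0.0596 0.1218] [0.0013 0.0064 0.0001] [ 0.0246 -0.0043 -0.0433]
8 -0.064 [0.4923 0.0659 0.1219] [0.0016 0.0063 0.0003] [ 0.0246 -0.0043 -0.0433]
9 -0.114 [0.4939 0.0722 0.1222] [0.0019 0.0062 0.0005] [ 0.0246 -0.0043 -0.0433]
10 -0.164 [0.4958 0.0784 0.1226] [0.0022 0.0061 0.0006] [ 0.0246 -0.0043 -0.0433]
11 -0.214 [0.4979 0.084
[... 506 characters left out ...]
038 0.005  0.0017] [ 0.0246 -0.0043 -0.0433]
18 -0.564 [0.5198 0.1232 0.1318] [0.004  0.0048 0.0018] [ 0.0246 -0.0043 -0.0433]
19 -0.614 [0.5239 0.128  0.1336] [0.0042 0.0046 0.0019] [ 0.0246 -0.0043 -0.0433]
20 -0.664 [0.5281 0.1325 0.1356] [0.0044 0.0043 0.0021] [ 0.0246 -0.0043 -0.0433]
21 -0.714 [0.5325 0.1368 0.1377] [0.0046 0.0041 0.0022] [ 0.0246 -0.0043 -0.0433]
22 -0.764 [0.537  0.1409 0.1398] [0.0047 0.0038 0.0023] [ 0.0246 -0.0043 -0.0433]
23 -0.814 [0.5418 0.1447 0.1421] [0.0049 0.0035 0.0024] [ 0.0246 -0.0043 -0.0433]
24 -0.864 [0.5466 0.1483 0.1446] [0.005  0.0033 0.0025] [ 0.0246 -0.0043 -0.0433]
25 -0.914 [0.5517 0.1516 0.1471] [0.0051 0.003  0.0026] [ 0.0246 -0.0043 -0.0433]
```

Call:
arm_command --steps '[{"xyz": [-0.0006, 0.0064, -0.001], "dr": [0.0246, -0.0043, -0.0433], "gripper": -0.25}, {"xyz": [-0.0003, 0.0064, -0.0008], "dr": [0.0246, -0.0043, -0.0433], "gripper": -0.25}, {"xyz": [-0.0001, 0.0065, -0.0007], "dr": [0.0246, -0.0043, -0.0433], "gripper": -0.25}, {"xyz": [0.0002, 0.0065, -0.0005], "dr": [0.0246, -0.0043, -0.0433], "gripper": -0.25}, {"xyz": [0.0005, 0.0065, -0.0004], "dr": [0.0246, -0.0043, -0.0433], "gripper": -0.25}, {"xyz": [0.0008, 0.0064, -0.0002], "dr": [0.0246, -0.0043, -0.0433], "gripper": -0.25}]'

```text
time_s: 5.85
tool_pos: [0.4908, 0.0533, 0.1235]
tcp_rot: [-3.119, 0.526, 3.009]
contact_force: [0.0, -4.0, 0.8]
width: 0.0322
grasp_force: 1.9
```

```bash
python3 - <<'E'
from h import *
np.set_printoptions(precision=4,suppress=True)
s=r.observe();th=.036;a,x=frame(th)
T=H0+.13*x-.017*a;print(s["tool_pos"],s["contact_force"],"tang",s["contact_force"]@np.cross(a,x),s["joint_positions"],rel(Rt(th),s),T-s["tool_pos"])
im=snapshot("wrist");cv2.imwrite("pics/w4.png",im[:,:,::-1])
E
```

```text
[0.4908 0.0533 0.1235] [ 0.0488 -4.0489  0.752 ] tang 4.013287328509965 [-0.0001 -0.1192 -0.8828  0.2875 -0.0888  0.1153] [0.0017 0.0027 0.0007] [-0.001  -0.0002 -0.0017]
```

View pics/w4.png

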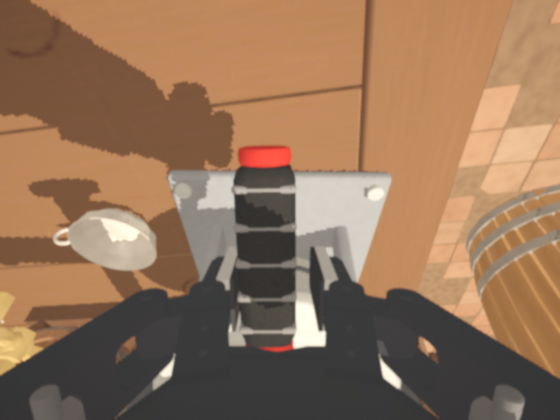

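Call:
arm_command --steps '[{"xyz": [0.0011, 0.0064, 0], "dr": [0.0246, -0.0043, -0.0433], "gripper": -0.25}, {"xyz": [0.0013, 0.0064, 0.0001], "dr": [0.0246, -0.0043, -0.0433], "gripper": -0.25}, {"xyz": [0.0016, 0.0063, 0.0003], "dr": [0.0246, -0.0043, -0.0433], "gripper": -0.25}, {"xyz": [0.0019, 0.0062, 0.0005], "dr": [0.0246, -0.0043, -0.0433], "gripper": -0.25}, {"xyz": [0.0022, 0.0061, 0.0006], "dr": [0.0246, -0.0043, -0.0433], "gripper": -0.25}, {"xyz": [0.0024, 0.006, 0.0008], "dr": [0.0246, -0.0043, -0.0433], "gripper": -0.25}, {"xyz": [0.0027, 0.0059, 0.0009], "dr": [0.0246, -0.0043, -0.0433], "gripper": -0.25}, {"xyz": [0.0029, 0.0057, 0.0011], "dr": [0.0246, -0.0043, -0.0433], "gripper": -0.25}, {"xyz": [0.0031, 0.0056, 0.0012], "dr": [0.0246, -0.0043, -0.0433], "gripper": -0.25}]'

```text
time_s: 6.8
tool_pos: [0.5094, 0.1075, 0.1284]
tcp_rot: [2.916, 0.478, 2.498]
contact_force: [-1.2, -5.9, 1.0]
width: 0.0317
grasp_force: 2.3
```

```bash
cat > st.py <<'E'
from h import *
import sys
np.set_printoptions(precision=4,suppress=True)
s=r.observe();th=float(sys.argv[1]);a,x=frame(th)
T=H0+.13*x-.017*a;print(s["time_s"],s["contact_force"],"tang",s["contact_force"]@np.cross(a,x),"pad",s["grasp_force"],s["joint_positions"],rel(Rt(th),s),T-s["tool_pos"])
E
python3 st.py -.414; python3 - <<'E'
from h import *
np.set_printoptions(precision=4,suppress=True)
for i in range(38):
    th=-.414-.02*i;a,x=frame(th);x2=frame(th-.02)[1];print(round(th,3),.13*(x2-x))
print(-.02*a)
E
```

```text
6.8 [-1.2037 -5.9283  1.0488] tang 5.379669049214971 pad 2.3025619983673096 [ 0.1472 -0.0521 -0.8056  0.3156 -0.1617  0.6938] [0.003  0.0008 0.0003] [-0.0004  0.0001 -0.0011]
-0.414 [0.0013 0.0022 0.0005]
-0.434 [0.0014 0.0021 0.0006]
-0.454 [0.0014 0.0021 0.0006]
-0.474 [0.0014 0.0021 0.0006]
-0.494 [0.0015 0.0021 0.0006]
-0.514 [0.0015 0.002  0.0007]
-0.534 [0.0015 0.002  0.0007]
-0.554 [0.0016 0.002  0.0007]
-0.574 [0.0016 0.0019 0.0007]
-0.594 [0.0016 0.0019 0.0007]
-0.614 [0.0017 0.0018 0.0008]
-0.634 [0.0017 0.0018 0.0008]
-0.654 [0.0017 0.0018 0.0008]
-0.674 [0.0018 0.0017 0.0008]
-0.694 [0.0018 0.0017 0.0008]
-0.714 [0.0018 0.0017 0.0009]
-0.734 [0.0018 0.0016 0.0009]
-0.754 [0.0019 0.0016 0.0009]
-0.774 [0.0019 0.0015 0.0009]
-0.794 [0.0019 0.0015 0.0009]
-0.814 [0.0019 0.0015 0.001 ]
-0.834 [0.002  0.0014 0.001 ]
-0.854 [0.002  0.0014 0.001 ]
-0.874 [0.002  0.0013 0.001 ]
-0.894 [0.002  0.0013 0.001 ]
-0.914 [0.002  0.0012 0.001 ]
-0.934 [0.0021 0.0012 0.0011]
-0.954 [0.0021 0.0011 0.0011]
-0.974 [0.0021 0.0011 0.0011]
-0.994 [0.0021 0.001  0.0011]
-1.014 [0.0021 0.001  0.0011]
-1.034 [0.0021 0.0009 0.0011]
-1.054 [0.0022 0.0009 0.0011]
-1.074 [0.0022 0.0009 0.0011]
-1.094 [0.0022 0.0008 0.0012]
-1.114 [0.0022 0.0008 0.0012]
-1.134 [0.0022 0.0007 0.0012]
-1.154 [0.0022 0.0007 0.0012]
[ 0.0098 -0.0017 -0.0173]
```

Call:
arm_command --steps '[{"xyz": [0.0013, 0.0022, 0.0005], "dr": [0.0098, -0.0017, -0.0173], "gripper": -0.25}, {"xyz": [0.0014, 0.0021, 0.0006], "dr": [0.0098, -0.0017, -0.0173], "gripper": -0.25}, {"xyz": [0.0014, 0.0021, 0.0006], "dr": [0.0098, -0.0017, -0.0173], "gripper": -0.25}, {"xyz": [0.0014, 0.0021, 0.0006], "dr": [0.0098, -0.0017, -0.0173], "gripper": -0.25}]'

```text
time_s: 7.2
tool_pos: [0.5145, 0.1161, 0.1302]
tcp_rot: [2.878, 0.458, 2.413]
contact_force: [-1.5, -5.3, 1.7]
width: 0.0319
grasp_force: 2.3
```

Call:
arm_command --steps '[{"xyz": [0.0015, 0.0021, 0.0006], "dr": [0.0098, -0.0017, -0.0173], "gripper": -0.25}, {"xyz": [0.0015, 0.002, 0.0007], "dr": [0.0098, -0.0017, -0.0173], "gripper": -0.25}]'

```text
time_s: 7.4
tool_pos: [0.5174, 0.1201, 0.1314]
tcp_rot: [2.859, 0.447, 2.371]
contact_force: [-1.4, -5.0, 0.9]
width: 0.0324
grasp_force: 2.4
```

Still free (≈5 N). Continuing in small steps from th = -0.534.

Call:
arm_command --steps '[{"xyz": [0.0015, 0.002, 0.0007], "dr": [0.0098, -0.0017, -0.0173], "gripper": -0.25}, {"xyz": [0.0016, 0.002, 0.0007], "dr": [0.0098, -0.0017, -0.0173], "gripper": -0.25}]'

```text
time_s: 7.6
tool_pos: [0.5203, 0.1241, 0.1327]
tcp_rot: [2.842, 0.435, 2.329]
contact_force: [-1.4, -4.7, 2.1]
width: 0.0318
grasp_force: 2.4
```

Call:
arm_command --steps '[{"xyz": [0.0016, 0.0019, 0.0007], "dr": [0.0098, -0.0017, -0.0173], "gripper": -0.25}, {"xyz": [0.0016, 0.0019, 0.0007], "dr": [0.0098, -0.0017, -0.0173], "gripper": -0.25}]'

```text
time_s: 7.8
tool_pos: [0.5233, 0.1278, 0.1339]
tcp_rot: [2.825, 0.423, 2.287]
contact_force: [-2.2, -5.1, 1.4]
width: 0.0322
grasp_force: 2.4
```

Call:
arm_command --steps '[{"xyz": [0.0017, 0.0018, 0.0008], "dr": [0.0098, -0.0017, -0.0173], "gripper": -0.25}, {"xyz": [0.0017, 0.0018, 0.0008], "dr": [0.0098, -0.0017, -0.0173], "gripper": -0.25}]'

```text
time_s: 8.0
tool_pos: [0.5266, 0.1314, 0.1354]
tcp_rot: [2.808, 0.41, 2.246]
contact_force: [-2.4, -4.7, 1.8]
width: 0.0319
grasp_force: 2.5
```

Call:
arm_command --steps '[{"xyz": [0.0017, 0.0018, 0.0008], "dr": [0.0098, -0.0017, -0.0173], "gripper": -0.25}, {"xyz": [0.0018, 0.0017, 0.0008], "dr": [0.0098, -0.0017, -0.0173], "gripper": -0.25}]'

```text
time_s: 8.2
tool_pos: [0.53, 0.1349, 0.1369]
tcp_rot: [2.793, 0.397, 2.205]
contact_force: [-2.4, -4.9, 1.3]
width: 0.0317
grasp_force: 2.5
```

Now th = -0.694.

Call:
arm_command --steps '[{"xyz": [0.0018, 0.0017, 0.0008], "dr": [0.0098, -0.0017, -0.0173], "gripper": -0.25}, {"xyz": [0.0018, 0.0017, 0.0009], "dr": [0.0098, -0.0017, -0.0173], "gripper": -0.25}]'

```text
time_s: 8.4
tool_pos: [0.5333, 0.1382, 0.1384]
tcp_rot: [2.778, 0.382, 2.165]
contact_force: [-2.3, -6.1, 0.8]
width: 0.0321
grasp_force: 2.5
```

```bash
python3 st.py -.734
```

```text
8.4 [-2.3468 -6.1449  0.8416] tang 5.235495958425103 pad 2.5129082053899765 [ 0.2126  0.0049 -0.7171  0.361  -0.1925  1.0701] [ 0.0045 -0.0029 -0.0017] [0.0009 0.0003 0.0001]
```

Call:
arm_command --steps '[{"xyz": [0.0018, 0.0016, 0.0009], "dr": [0.0098, -0.0017, -0.0173], "gripper": -0.25}, {"xyz": [0.0019, 0.0016, 0.0009], "dr": [0.0098, -0.0017, -0.0173], "gripper": -0.25}]'

```text
time_s: 8.6
tool_pos: [0.5353, 0.1394, 0.1388]
tcp_rot: [2.769, 0.37, 2.125]
contact_force: [-6.3, -14.2, 1.1]
width: 0.0318
grasp_force: 6.6
```

Call:
arm_command --steps '[{"xyz": [0.0019, 0.0015, 0.0009], "dr": [0.0098, -0.0017, -0.0173], "gripper": -0.25}]'

```text
time_s: 8.7
tool_pos: [0.5366, 0.1405, 0.1392]
tcp_rot: [2.763, 0.362, 2.105]
contact_force: [-6.5, -12.6, 1.3]
width: 0.032
grasp_force: 6.0
```

```bash
python3 st.py -.794
```

```text
8.7 [ -6.5123 -12.622    1.2529] tang 11.666541106852838 pad 6.024527996778488 [ 0.2196  0.0156 -0.7009  0.3736 -0.2005  1.137 ] [ 0.0096 -0.0077  0.001 ] [0.0032 0.0027 0.002 ]
```

Call:
arm_command --steps '[{"xyz": [0.0019, 0.0015, 0.0009], "dr": [0.0098, -0.0017, -0.0173], "gripper": -0.25}]'

```text
time_s: 8.8
tool_pos: [0.5388, 0.1423, 0.1403]
tcp_rot: [2.755, 0.354, 2.085]
contact_force: [-5.4, -10.3, 1.6]
width: 0.0319
grasp_force: 5.0
```

```bash
python3 st.py -.814
```

```text
8.8 [ -5.3781 -10.3178   1.628 ] tang 9.23232496037311 pad 5.0025612115859985 [ 0.2221  0.0191 -0.6943  0.3766 -0.2008  1.1593] [ 0.0087 -0.0073  0.0006] [0.003  0.0024 0.0019]
```

Call:
arm_command --steps '[{"xyz": [0.0019, 0.0015, 0.001], "dr": [0.0098, -0.0017, -0.0173], "gripper": -0.25}]'

```text
time_s: 8.9
tool_pos: [0.5411, 0.1445, 0.1416]
tcp_rot: [2.747, 0.346, 2.066]
contact_force: [-5.1, -7.5, 1.4]
width: 0.0322
grasp_force: 3.9
```

```bash
python3 st.py -.834
```

```text
8.9 [-5.0847 -7.5168  1.3844] tang 7.428975468765028 pad 3.873720020055771 [ 0.2248  0.0225 -0.6873  0.3796 -0.2004  1.1816] [ 0.0071 -0.0066 -0.0003] [0.0026 0.0017 0.0015]
```

Call:
arm_command --steps '[{"xyz": [0.002, 0.0014, 0.001], "dr": [0.0098, -0.0017, -0.0173], "gripper": -0.25}, {"xyz": [0, 0, 0], "dr": [0, 0, 0], "gripper": -0.25}]'

```text
time_s: 9.1
tool_pos: [0.5446, 0.1476, 0.1438]
tcp_rot: [2.737, 0.337, 2.047]
contact_force: [-2.8, -4.0, 1.4]
width: 0.0322
grasp_force: 1.9
```

```bash
python3 st.py -.854;  python3 - <<'E'
from h import *
a=snapshot("wrist");b=snapshot("side");c=snapshot("scene")
f=lambda im,x0,y0,w,h:cv2.resize(im[y0:y0+h,x0:x0+w,::-1],(400,300),interpolation=cv2.INTER_CUBIC)
W=f(a,140,120,280,210);S=f(b,200,120,140,105);C=f(c,230,110,120,90)
cv2.imwrite("pics/k1.png",np.vstack([np.hstack([W,S]),np.hstack([C,f(a,0,0,560,420)])]))
E
```

```text
9.1 [-2.8069 -3.9725  1.3661] tang 3.7297518575477397 pad 1.8637052178382874 [ 0.2279  0.026  -0.6789  0.3814 -0.1987  1.2034] [ 0.0041 -0.0037 -0.0026] [0.0011 0.     0.0003]
```

View pics/k1.png

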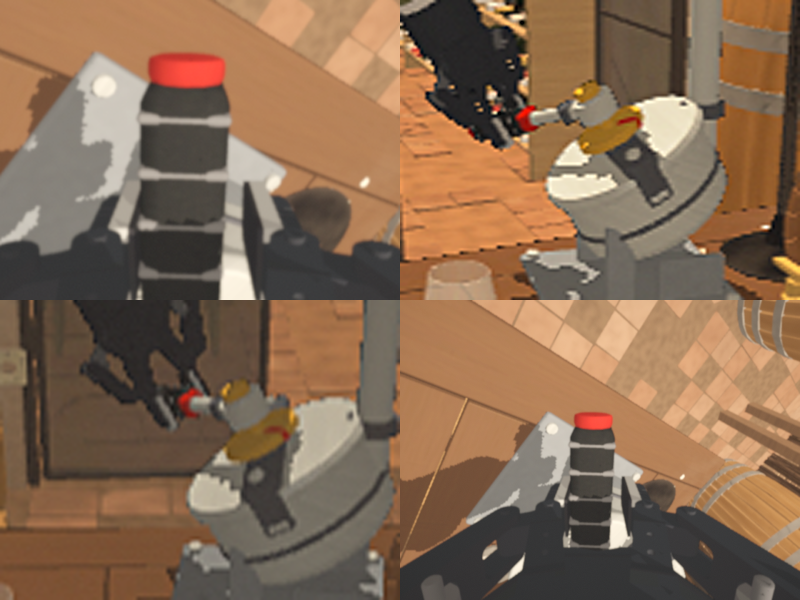

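Call:
arm_command --steps '[{"xyz": [0.002, 0.0014, 0.001], "dr": [0.0098, -0.0017, -0.0173], "gripper": -0.25}, {"xyz": [0, 0, 0], "dr": [0, 0, 0], "gripper": -0.25}]'

```text
time_s: 9.45
tool_pos: [0.549, 0.1508, 0.1466]
tcp_rot: [2.724, 0.328, 2.026]
contact_force: [0.5, -0.0, -0.1]
width: 0.0325
grasp_force: 0.0
```

```bash
python3 st.py -.874
```

```text
9.45 [ 0.4848 -0.0166 -0.1064] tang -0.32176098117344193 pad 0.0 [ 0.2312  0.0298 -0.6696  0.382  -0.1977  1.2267] [ 0.0005  0.0012 -0.0034] [-0.0014 -0.0019 -0.0016]
```

Call:
arm_command --steps '[{"xyz": [0, 0, 0], "dr": [0, 0, 0], "gripper": 0.3}, {"xyz": [0, 0, 0], "dr": [0, 0, 0], "gripper": 1}, {"xyz": [0, 0, 0], "dr": [0, 0, 0], "gripper": 1}, {"xyz": [0, 0, 0], "dr": [0, 0, 0], "gripper": 1}, {"xyz": [0, 0, 0], "dr": [0, 0, 0], "gripper": 1}, {"xyz": [0, 0, 0], "dr": [0, 0, 0], "gripper": 1}]'

```text
time_s: 10.05
tool_pos: [0.5481, 0.15, 0.1458]
tcp_rot: [2.726, 0.328, 2.027]
contact_force: [-0.0, -0.4, -0.0]
width: 0.0855
grasp_force: 0.0
```

Call:
arm_command --steps '[{"xyz": [-0.0049, 0.0009, 0.0087], "dr": [0, 0, 0], "gripper": 1}, {"xyz": [-0.0098, 0.0017, 0.0173], "dr": [0, 0, 0], "gripper": 1}, {"xyz": [-0.0098, 0.0017, 0.0173], "dr": [0, 0, 0], "gripper": 1}, {"xyz": [-0.0098, 0.0017, 0.0173], "dr": [0, 0, 0], "gripper": 1}, {"xyz": [-0.0098, 0.0017, 0.0173], "dr": [0, 0, 0], "gripper": 1}, {"xyz": [-0.0098, 0.0017, 0.0173], "dr": [0, 0, 0], "gripper": 1}, {"xyz": [0, 0, 0], "dr": [0, 0, 0], "gripper": 1}, {"xyz": [0, 0, 0], "dr": [0, 0, 0], "gripper": 1}]'

```text
time_s: 10.85
tool_pos: [0.4943, 0.1596, 0.2417]
tcp_rot: [2.725, 0.329, 2.027]
contact_force: [0.3, -0.3, -0.5]
width: 0.0851
grasp_force: 0.0
```

```bash
python3 st.py -.874;  python3 - <<'E'
from h import *
a=snapshot("wrist");b=snapshot("side");c=snapshot("scene")
f=lambda im,x0,y0,w,h:cv2.resize(im[y0:y0+h,x0:x0+w,::-1],(400,300),interpolation=cv2.INTER_CUBIC)
cv2.imwrite("pics/k2.png",np.vstack([np.hstack([f(a,0,0,560,420),f(b,200,120,140,105)]),np.hstack([f(c,230,110,120,90),f(c,190,80,250,188)])]))
E
```

```text
10.85 [ 0.2804 -0.2659 -0.5069] tang 0.11707634249107944 pad 0.0 [ 0.2872 -0.1461 -0.5756  0.663  -0.225   1.277 ] [ 0.0019  0.0009 -0.0032] [ 0.0533 -0.0106 -0.0966]
```

View pics/k2.png

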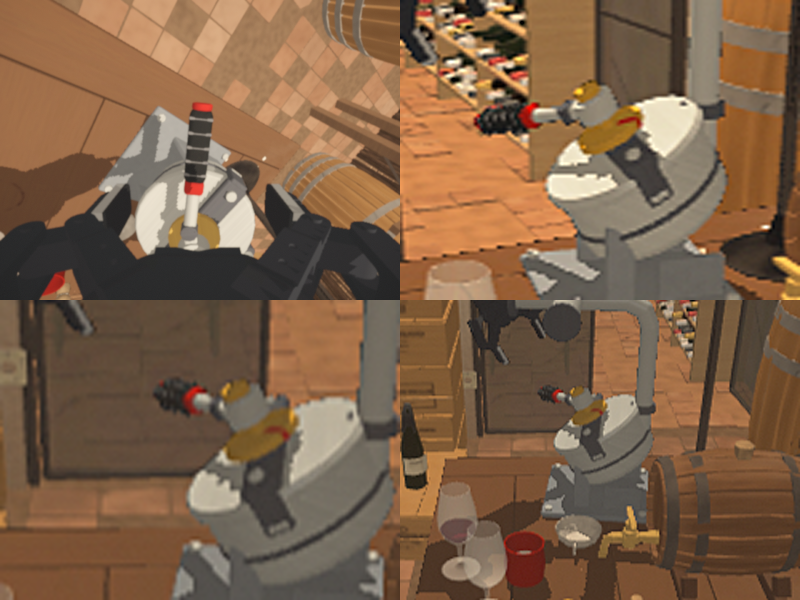

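```bash
python3 -c "
from cell import r
print(r.finish_job())"
```

```text
the job is handed in; nothing more can be done
None
```

I tightened the bolt clockwise until the wrench clicked: the force rose to about 12 N across the grip at seating, then fell to nil as the handle kinked. I stopped there, let go and backed the hand off; the last pictures show the red collar mark and the glasses where they were, and the job is handed in.

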